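Pulse a coffee grinder by its bayonet lid

ROBOT

A 6-joint arm with a two-finger parallel gripper is mounted at the origin on a cart in front of the work surface, level with it; the furniture and walls round the work are solid. World frame = base frame: x ahead of the robot, y to its left, z up, the work surface at z = 0. Lengths are in m, angles in rad, forces in N, time in s.
With the tool pointing down it reaches from about 0.225 to 0.875 m from the base axis. Payload 3.4 kg.
Tool frame: the origin (TCP) lies at the very end of the fingers, on their centre line; the grasp point (between the pads) lies 19 mm behind it; z points along the fingers, y is the direction in which the jaws open and shut (so a half turn about z gives the same grasp; the last joint's range is limited). The gripper opens to 85 mm and grips with 20 to 120 N. Pads are 22 mm wide; open, the fingers measure 114 mm over their backs; the gripper's body (76 mm by 85 mm) begins 54 mm behind the grasp point. The pads swing forward as they close: fully open they stand 13 mm farther back than shut.
Start: joints at [1.167, 0.276, 1.505, -0, 1.361, -0.121], TCP at [0.16, 0.552, 0.231] pointing down, gripper open.
Joint ranges: [-2.89, 2.89], [-0.75, 2.08], [0.22, 2.7], [-1.18, 4.32], [0.11, 2.71], [-2.7, 2.7]. Speed limits (rad/s): [2.57, 2.57, 3.14, 3.14, 3.14, 3.14].

INTERFACE

Orientations are given as a unit quaternion [w, x, y, z].
In Python, from rig import telemetry, optics, order gives the robot as it stands.
- The arm moves only by the shell command python3 -m creep 'ROWS' [FORCE]. ROWS is a JSON object of lists of equal length, an entry for each row: "slide": the shift along the world's x, y, z normalised to -1 to 1, where 1 is 0.15 m, a list of three; "twist": the turn, a rotation vector about the world's x, y, z normalised to -1 to 1, where 1 is 360 degrees, a list of three; "fingers": the gripper's target within -1 to 1 (fully open at 1, half-way at 0, shut at -1). A call has 1 to 20 rows; each row is the pose to reach, as a shift and turn from the pose commanded when the call began, turning the shorter way round; what a row does not reach only later rows make up. A row lasts 1/10 s, in which the tool goes at most 50 mm and 8.59 degrees, less where a joint would pass 70% of its speed; a pose out of reach is approached as far as the arm can. A call with a number of a shift or a turn outside -1 to 1 is refused whole. A call with a gripper value outside its range is refused whole. The fingers move at their own pace and stop on an object; FORCE is the grip in N (left out, the last holds). Time passes only in rows, so rows that repeat a pose let the fingers close. It gives the time, the measured TCP pose, the force and the opening at its end, in the units of the state.
- telemetry.get_state(): the state, without advancing time (a new reading comes with each control period).
- optics.get_image(name): name is "scene" or "top"; returns a dict with "img" (420x560x3 uint8, blue, green, red), "depth" (420x560 float32, m along the optical axis (not along the pixel's ray), 0 where there is no reading), "fovy" (degrees; the focal length in pixels is half the picture's height over the tangent of half this angle, whatever the lens; pixels are square), "cx", "cy" (the principal point, pixels), "dist" ([k1, k2, p1, p2, k3] as OpenCV has them; the pictures are not rectified), "world_from_camera" (4x4, takes a point from camera to world coordinates). Camera axes: x right, y down, z forward; pixel columns grow to the right and rows downward; lengths in m; the calibration is good to about 2 mm. A picture is of the moment at which its call begins.
- order.sign_off(): hands the job in, once; it reports no verdict.
The state is a dict: "clock": time; "qpos": joint angles; "qd": joint speeds; "effort": joint torques, N m; "position": TCP position; "ee_rot": TCP orientation; "contact_force": force on the tool from outside, world axes, zero at the start; "moment": the same for the moment, N m; "width": finger opening in m.
Only numpy, scipy, OpenCV 4.12 (cv2) and the standard library are available. Lean on these libraries where they do the work, as an engineer would, in place of code of your own. Each camera call takes 0.05 s, during which the arm holds its last target.

TASK

Fit the loose lid on the coffee grinder: let its two lugs drop through the slots in the collar until it sits flush, then turn it clockwise (seen from above) against the spring to the pulse position, about half its travel, where its pointer lines stand at the raised arc bands on the rim, and never on to the catch that locks it. The grinder runs only while the lid is held there, so finish still gripping the lid and holding it at that position. Leave the coffee jar, the mug and the roll of tape where they stand.

Things in the scene. Friction and masses are not known exactly. Their poses are not given: they have to be found in the camera images.
- grinder: Electric coffee grinder: waisted steel cylinder 103 mm wide with a black collar 113 mm wide on top; it stands firm and cannot shift. Origin: centre of its underside on the table, z up. Its mouth is a 76 mm opening in a grey lip 6 mm thick, lip top 150 mm up; the black rim around (48 to 56 mm from the axis) lies 2 mm lower
- collar_top (a point): centre of the grinder's mouth at the top of the lip, 150 mm above the table; axes as the grinder's. The seated lid's flange rests on the lip; its origin is then 16.5 mm below this point
- slot (a point): one of two slots through the lip, opposite each other on the grinder's +x and -x sides (this one +x, 41 mm from the axis, at lip height). Each is 16 mm wide and reaches 44.5 mm out from the axis, with a white dot beside it on the rim. The lid's lugs go down through them, with 2.5 mm of room on either side and all round
- pulse_mark (a point): middle of one of two raised white arc bands on the rim, 0.64 to 1.06 rad clockwise (from above) from each dot: with the pointer lines at the bands the lid is in the pulse position (middle 0.85 rad). A small white padlock shape 1.57 rad clockwise from each dot marks the lock
- grinder_lid: the grinder's black lid, loose, about 90 g, upright on the table. Origin: centre of its underside, z up. Plug 71 mm wide, 16.5 mm deep, foot chamfered to 63 mm; flange 95 mm wide, 16.5 to 22.5 mm up; grey bar grip on top, 58 mm along x, 18 mm wide along y, flat top 58 mm up. White pointer lines from the bar's ends to the flange's edge. Alike after half a turn
- lid_grip (a point): point on the lid's axis inside the bar grip, 44 mm above the lid's origin (14 mm below the bar's top, 21.5 mm above the flange), a good height to pinch the bar across its 18 mm width; axes as the lid's. Grip firmly (40 N or more), or the bar may slip as it is turned
- lug (a point): one of the lid's two lugs at the foot of the plug, on its +x and -x sides, in line with the bar grip (this one +x): 11 mm wide, 8.5 mm high, reaching 42 mm from the axis. Seated, they have 2 mm of play below the lip
- switch_ring (a joint): sprung ring inside the collar, rad: 0 at home, grows as the seated lid turns clockwise from above. A lug meets it after 0.07 rad; then it reads the lid's turn less 0.07. The spring pushes back with 0.05 N m at 0, 0.12 at 0.78, 0.19 at the stop, 1.5. Pulse: 0.58 to 1.0, best 0.78. From 1.08 the lugs ride onto two sprung catches (stiffer, 0.33 N m); at 1.4 it clicks and stays locked
- coffee_jar: glass jar of ground coffee with a dark lid, 83 mm in diameter, 166 mm tall, loose bystander; origin at the centre of its underside
- mug: plain beige mug, 84 x 115 x 91 mm, loose bystander; origin at the centre of its underside
- masking_tape: roll of masking tape lying flat, 95 mm in diameter, 25 mm high, loose bystander; origin at the centre of its underside

How it is judged:
On the way:
1. the lid sits flush on the collar with its lugs down through the slots, not yet turned (z of grinder_lid in the frame of collar_top below -0.0145 m and horizontal distance between grinder_lid and collar_top below 0.004 m and angle between grinder_lid's own z axis and vertical below 0.08 rad and value of joint switch_ring below 0.2 rad), for 0.1 s.
At the end, for the whole second after the job is handed in: Lid fully down in the collar (within 2 mm, 4 mm off axis, 0.08 rad of tilt); switch ring between 0.58 and 1.0 rad, held there against its spring by the fingers gripping the lid (at least 2 N); jar, mug and tape within 30 mm of where they stood (value of joint switch_ring between 0.58 and 1 rad and z of grinder_lid in the frame of collar_top below -0.0145 m and horizontal distance between grinder_lid and collar_top below 0.004 m and angle between grinder_lid's own z axis and vertical below 0.08 rad and contact force between the fingers and grinder_lid above 2 N and distance of each of coffee_jar, mug, masking_tape from where it was at the start of the episode below 0.03 m); the arm keeps its last pose, push and grip.
It fails at once if the lid is turned onto the catch towards its locked position (switch ring beyond 1.2 rad) (value of joint switch_ring above 1.2 rad).
It fails at once if the coffee jar, the mug or the tape is knocked over or pushed away (distance of any of coffee_jar, mug, masking_tape from where it was at the start of the episode above 0.03 m or angle between any of coffee_jar, mug's own z axis and vertical above 0.4 rad).
It also fails if it takes over 48 s, if anything falls off the work surface, if the arm or the gripper's body presses on something with over 40 N, if the wrist force passes 120 N, or if a joint passes its speed limit or range.

## Working session

There is one attempt and no reset: what is moved stays moved. The work goes in short steps, Python scripts to look and compute and a shell command to move; the robot and the scene stay as the last step left them, time stands still between calls to the robot, and variables do not carry over. Pictures are saved under pics/ and viewed, and the job is handed in when it is done.

```bash
mkdir -p pics; ls; python3 - <<'E'
from rig import telemetry, optics
import cv2
s=telemetry.get_state()
print(s)
for n in ("scene","top"):
    d=optics.get_image(n); cv2.imwrite(f"pics/{n}0.png",d["img"]); print(n,d["fovy"],d["cx"],d["cy"],d["dist"],d["world_from_camera"])
    import numpy as np
    np.savez(f"pics/{n}0.npz",**{k:np.array(v) for k,v in d.items()})
E
```

```text
pics
{'clock': 0.0, 'qpos': array([ 1.16703237e+00,  2.76582586e-01,  1.50613837e+00, -8.15216624e-06,
        1.36068859e+00, -1.20979882e-01]), 'qd': array([-0.00038002, -0.00065796,  0.00072026,  0.00061524, -0.00103521,
        0.00043405]), 'effort': array([ 2.88732363e-04, -4.16790104e+01, -2.45799297e+01, -2.22072958e-05,
        1.13743823e-02, -5.04108073e-06]), 'position': array([0.16022999, 0.55167343, 0.2304447 ]), 'ee_rot': array([-2.31776382e-04,  1.40920492e-01,  9.90020500e-01, -8.78391114e-04]), 'contact_force': array([-0.20765463, -0.40977548,  0.28312507]), 'moment': array([-0.05572707, -0.04430117,  0.01324101]), 'width': 0.08521294296447421}
scene 46.01167753826494 272.3259731202305 213.45902136797585 [-0.11305114  0.          0.          0.          0.        ] [[ 0.80891028 -0.30865726  0.50039469  0.0846983 ]
 [-0.58793    -0.42694124  0.68706586 -0.76530993]
 [ 0.00157126 -0.84997169 -0.52682602  0.6734326 ]
 [ 0.          0.          0.          1.        ]]
top 55.120331276648784 285.82556952312524 210.3886789749402 [-0.08952449  0.          0.          0.          0.        ] [[ 0.13528019 -0.9673889   0.2141448   0.44893974]
 [-0.99080578 -0.13247105  0.02748317 -0.0481224 ]
 [ 0.00178108 -0.21589383 -0.97641522  0.96668238]
 [ 0.          0.          0.          1.        ]]
```

View pics/scene0.png

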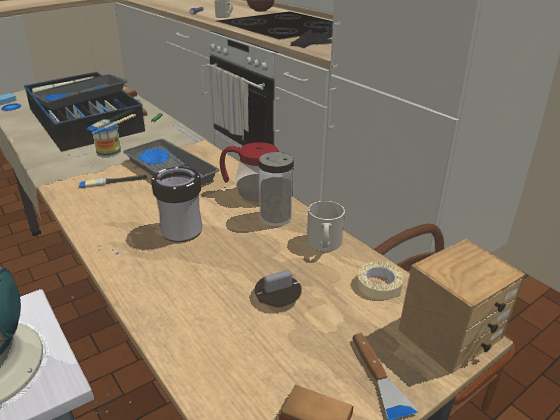

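View pics/top0.png

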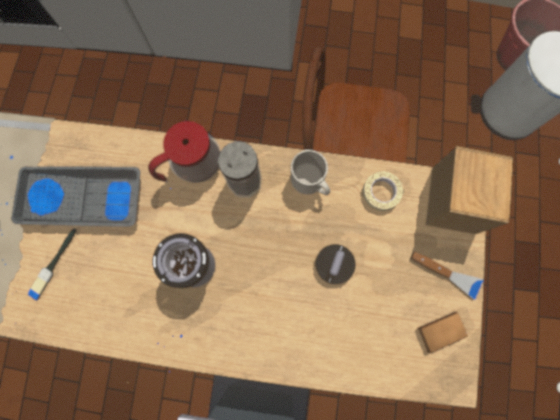

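The scene view has the grinder at about (178,205) and the lid at (278,288). The top view has them at (180,261) and (335,264), with the jar at (240,165) and the mug at (310,172). Next I'll zoom in and measure.

```bash
cat > h.py <<'E'
import numpy as np, cv2
def load(f): return dict(np.load(f))
def K(d):
    f=d["img"].shape[0]/2/np.tan(np.radians(float(d["fovy"]))/2)
    return np.array([[f,0,float(d["cx"])],[0,f,float(d["cy"])],[0,0,1]])
def ray(d,p):
    u=cv2.undistortPoints(np.array(p,float).reshape(-1,1,2),K(d),d["dist"].astype(float)).reshape(-1,2)
    T=d["world_from_camera"]; r=np.c_[u,np.ones(len(u))]@T[:3,:3].T
    return T[:3,3],r
def plane(d,p,z):
    o,r=ray(d,p); return o+r*((z-o[2])/r[:,2])[:,None]
def proj(d,P):
    T=np.linalg.inv(d["world_from_camera"]); rv=cv2.Rodrigues(T[:3,:3])[0]
    return cv2.projectPoints(np.array(P,float).reshape(-1,1,3),rv,T[:3,3],K(d),d["dist"].astype(float))[0].reshape(-1,2)
def cloud(d):
    z=d["depth"]; h,w=z.shape
    uv=np.stack(np.meshgrid(np.arange(w),np.arange(h)),-1).reshape(-1,2)
    o,r=ray(d,uv); P=o+r*z.reshape(-1,1); return P.reshape(h,w,3)
E
python3 - <<'E'
from h import *
d=load("pics/top0.npz"); s=load("pics/scene0.npz")
a=cv2.resize(d["img"][220:305,135:225],None,fx=6,fy=6,interpolation=cv2.INTER_CUBIC)
b=cv2.resize(d["img"][235:295,305:370],None,fx=6,fy=6,interpolation=cv2.INTER_CUBIC)
cv2.imwrite("pics/za.png",a);cv2.imwrite("pics/zb.png",b)
cv2.imwrite("pics/zc.png",cv2.resize(s["img"][155:255,140:220],None,fx=6,fy=6,interpolation=cv2.INTER_CUBIC))
cv2.imwrite("pics/zd.png",cv2.resize(s["img"][260:320,240:315],None,fx=7,fy=7,interpolation=cv2.INTER_CUBIC))
for n,i in(("top",d),("scene",s)):
    P=cloud(i); v=i["depth"]>0
    for nm,z0,z1 in (("lid flange",.019,.026),("bar",.05,.062),("rim",.145,.155)):
        m=v&(P[...,2]>z0)&(P[...,2]<z1)
        nn,lab,st,c=cv2.connectedComponentsWithStats(m.astype(np.uint8))
        for k in range(1,nn):
            if st[k,4]>25:
                q=P[lab==k]; print(n,nm,st[k],q.mean(0).round(3),np.percentile(q,[2,98],axis=0).round(3)[:,:2].tolist())
E
```

```text
top lid flange [ 17 170 120  50 837] [0.625 0.594 0.022] [[0.55, 0.387], [0.699, 0.651]]
top lid flange [364 171  40  39 529] [ 0.739 -0.249  0.024] [[0.695, -0.294], [0.784, -0.206]]
top lid flange [ 315  244   41   41 1017] [ 0.543 -0.152  0.023] [[0.501, -0.196], [0.588, -0.11]]
top lid flange [433 312  26  13  58] [ 0.452 -0.421  0.023] [[0.436, -0.45], [0.47, -0.394]]
top lid flange [420 327  14  13  30] [ 0.413 -0.378  0.024] [[0.403, -0.394], [0.426, -0.365]]
top lid flange [444 333  13  12  38] [ 0.406 -0.437  0.025] [[0.397, -0.451], [0.42, -0.422]]
top lid flange [428 340  15   9  38] [ 0.394 -0.401  0.025] [[0.386, -0.416], [0.401, -0.386]]
top bar [293 155  31  13  55] [ 0.78  -0.059  0.057] [[0.765, -0.095], [0.788, -0.026]]
top bar [433 161  43  69 157] [ 0.719 -0.386  0.056] [[0.665, -0.461], [0.813, -0.365]]
top bar [170 162  49  19 127] [0.708 0.196 0.056] [[0.693, 0.156], [0.741, 0.261]]
top bar [246 177  14  16  30] [0.698 0.059 0.056] [[0.68, 0.05], [0.718, 0.075]]
top bar [291 176  28  14  41] [ 0.713 -0.055  0.057] [[0.707, -0.087], [0.731, -0.024]]
top bar [330
[... 5601 characters left out ...]
scene rim [18  8 29  6 46] [0.799 3.061 0.15 ] [[0.706, 3.027], [0.894, 3.084]]
scene rim [ 145    8  415  106 1011] [1.479 0.632 0.15 ] [[1.394, 0.058], [2.013, 2.284]]
scene rim [259 165  35   9  96] [0.7   0.066 0.151] [[0.677, 0.05], [0.74, 0.101]]
scene rim [151 167  49  24 555] [0.493 0.172 0.148] [[0.443, 0.124], [0.547, 0.229]]
scene rim [ 410  249  116   63 1593] [ 0.722 -0.449  0.153] [[0.665, -0.499], [0.812, -0.378]]
scene rim [439 252   6  13  29] [ 0.732 -0.384  0.155] [[0.719, -0.397], [0.747, -0.374]]
scene rim [446 255  11  13  34] [ 0.741 -0.397  0.154] [[0.723, -0.409], [0.759, -0.389]]
scene rim [  0 280  17  39 140] [ 0.08  -0.053  0.15 ] [[0.062, -0.079], [0.1, -0.009]]
```

```bash
python3 - <<'E'
import cv2,numpy as np
a=[cv2.imread(f"pics/z{c}.png") for c in "acbd"]
def cv(i,h,w):
    o=np.zeros((h,w,3),np.uint8); i=i[:h,:w]; o[:i.shape[0],:i.shape[1]]=i; return o
print([i.shape for i in a])
E
```

```text
[(510, 540, 3), (600, 480, 3), (360, 390, 3), (420, 525, 3)]
```

View pics/za.png

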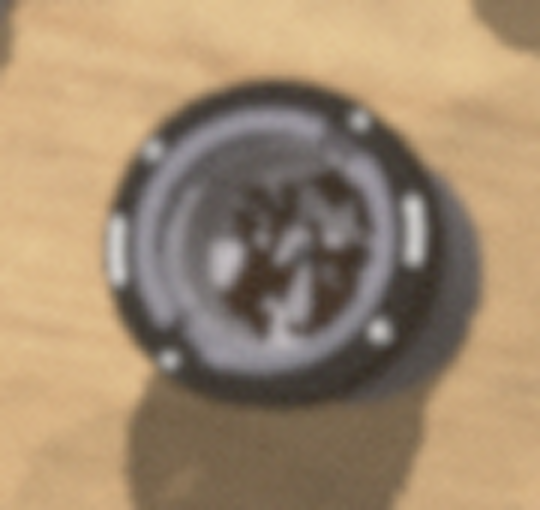

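View pics/zb.png

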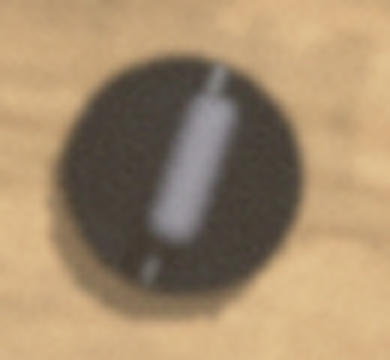

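View pics/zc.png

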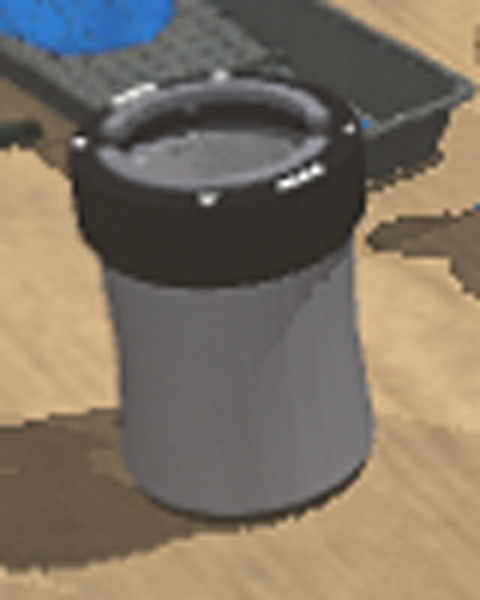

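View pics/zd.png

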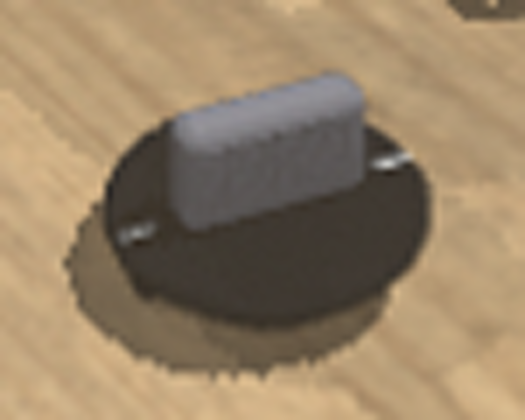

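In the top zoom the slots are at upper right (335,145) and lower left (180,325). Each has its dot beside it, its band a bit clockwise, and its padlock beyond that. Next I'll take centroids of the white marks and cast rays onto their heights.

```bash
cat > meas.py <<'E'
from h import *
def whites(d,box,thr,z):
    x0,y0,x1,y1=box; g=d["img"][y0:y1,x0:x1].min(2).astype(float)
    F=6; G=cv2.resize(g,None,fx=F,fy=F,interpolation=cv2.INTER_CUBIC)
    n,l,st,c=cv2.connectedComponentsWithStats((G>thr).astype(np.uint8))
    out=[]
    for k in range(1,n):
        if st[k,4]<40: continue
        yy,xx=np.nonzero(l==k); w=G[yy,xx]-thr
        u=((np.array([np.average(xx,weights=w),np.average(yy,weights=w)])+.5)/F-.5)+[x0,y0]
        out.append((u.round(2),st[k,4],plane(d,u,z)[0]))
    return out
def fitc(P):
    A=np.c_[2*P[:,:2],np.ones(len(P))]; s=np.linalg.lstsq(A,(P[:,:2]**2).sum(1),rcond=None)[0]
    return s[:2],np.sqrt(s[2]+s[:2]@s[:2])
E
python3 - <<'E'
from meas import *
for n,gb,lb in(("top",(150,230,212,290),(312,240,360,288)),("scene",(148,160,205,195),(250,268,308,312))):
    d=load(f"pics/{n}0.npz")
    print(n,"grinder")
    for r in whites(d,gb,165,.1485): print(r)
    print(n,"lid")
    for r in whites(d,lb,100,.0225): print(r, plane(d,r[0],.058)[0])
    # dark flange outline on lid top plane / rim circle
    P=cloud(d); v=d["depth"]>0
    for nm,z0,z1,b in (("bar",.045,.07,lb),("rim",.14,.156,gb),("flange",.015,.03,lb)):
        m=np.zeros(v.shape,bool); m[b[1]:b[3],b[0]:b[2]]=1
        m&=v&(P[...,2]>z0)&(P[...,2]<z1)
        uv=np.argwhere(m)[:,::-1].astype(np.float32)
        q=P[m]
        if nm=="bar":
            r=cv2.minAreaRect(q[:,:2].astype(np.float32)*1000); print(nm,r,np.median(q[:,2]))
        else:
            h=cv2.convexHull((q[:,:2]*1000).astype(np.float32))[:,0]; print(nm,fitc(h),cv2.minEnclosingCircle(h),np.median(q[:,2]))
E
```

```text
top grinder
(array([203.6 , 257.75]), np.int32(704), array([0.50764289, 0.12763081, 0.1485    ]))
(array([153.95, 261.45]), np.int32(756), array([0.48570002, 0.22788076, 0.1485    ]))
(array([172.18, 262.99]), np.int32(550), array([0.48800719, 0.18978511, 0.1485    ]))
(array([197.6 , 274.63]), np.int32(115), array([0.47222914, 0.13379477, 0.1485    ]))
(array([181.5 , 276.25]), np.int32(261), array([0.46433647, 0.16577983, 0.1485    ]))
top lid
(array([339.63, 261.48]), np.int32(37516), array([ 0.55155099, -0.16315156,  0.0225    ])) [ 0.54769459 -0.15883304  0.058     ]
bar ((544.7335815429688, -152.9451141357422), (19.241378784179688, 57.84422302246094), 76.43164825439453) 0.05629448975376439
rim (array([496.799668  , 177.36200017]), np.float64(56.04712698614875)) ((497.1784362792969, 177.31031799316406), 56.92803955078125) 0.14809644028144997
flange (array([ 544.53547805, -153.14345467]), np.float64(47.3374395700758)) ((544.5650024414062, -153.1725311279297), 47.866336822509766) 0.02255440818091653
scene grinder
(array([176.26, 167.16]), np.int32(73), array([0.52080519, 0.2232467
[... 495 characters left out ...]
 ]
(array([259.12, 292.8 ]), np.int32(89), array([ 0.5055521 , -0.14334137,  0.0225    ])) [ 0.48260361 -0.17724827  0.058     ]
(array([252.87, 308.66]), np.int32(1731), array([ 0.46963155, -0.17414848,  0.0225    ])) [ 0.44864036 -0.20638457  0.058     ]
bar ((542.7613525390625, -153.91043090820312), (20.835254669189453, 57.394012451171875), 77.03211212158203) 0.054752963939319166
rim (array([495.73304232, 177.06242617]), np.float64(56.40122601764594)) ((493.6403503417969, 178.00140380859375), 58.42430877685547) 0.14746456434654143
flange (array([ 543.93486325, -153.78122314]), np.float64(47.39897632558481)) ((543.6912841796875, -153.6690673828125), 48.029598236083984) 0.021807515817381717
```

The lid is at (0.5443, -0.1534) with bar yaw about -13.3°. The grinder axis is at (0.4966, 0.1776) and the slot direction is about -29.4°, since the bands lie at -78°. Now moving over to the lid at height.

```bash

python3 -m creep '{"slide":[[0.128,-0.235,0],[0.257,-0.47,0],[0.385,-0.705,0],[0.513,-0.94,0]],"twist":[[0,0,0],[0,0,0.004],[0,0,0.008],[0,0,0.008]],"fingers":[1,1,1,1]}' 60
python3 -m creep '{"slide":[[0.128,-0.235,0],[0.257,-0.47,0],[0.385,-0.705,0],[0.513,-0.94,0]],"twist":[[0,0,0],[0,0,0],[0,0,0],[0,0,0]],"fingers":[1,1,1,1]}' 60
python3 -m creep '{"slide":[[0.128,-0.235,0],[0.257,-0.47,0],[0.385,-0.705,0],[0.513,-0.94,0]],"twist":[[0,0,0],[0,0,0],[0,0,0],[0,0,0]],"fingers":[1,1,1,1]}' 60
python3 -m creep '{"slide":[[0.128,-0.235,0],[0.257,-0.47,0],[0.385,-0.705,0],[0.513,-0.94,0]],"twist":[[0,0,0],[0,0,0],[0,0,0],[0,0,0]],"fingers":[1,1,1,1]}' 60
python3 -m creep '{"slide":[[0.128,-0.235,0],[0.257,-0.47,0],[0.385,-0.705,0],[0.51,-0.94,0],[0.51,-0.94,0],[0.51,-0.94,0]],"twist":[[0,0,0],[0,0,0],[0,0,0],[0,0,0],[0,0,0],[0,0,0]],"fingers":[1,1,1,1,1,1]}' 60
```

```text
clock: 0.5
position: [0.2376, 0.4096, 0.2308]
ee_rot: [-0.0, 0.115, 0.993, -0.0]
contact_force: [0.4, -0.7, -0.5]
width: 0.0853
clock: 0.9
position: [0.3146, 0.2686, 0.2311]
ee_rot: [-0.0, 0.116, 0.993, -0.0]
contact_force: [1.7, 1.1, -0.3]
width: 0.0856
clock: 1.3
position: [0.3915, 0.1276, 0.2312]
ee_rot: [-0.0, 0.116, 0.993, 0.0]
contact_force: [0.6, -0.0, -0.6]
width: 0.0855
clock: 1.7
position: [0.4685, -0.0134, 0.2311]
ee_rot: [-0.0, 0.116, 0.993, 0.0]
contact_force: [0.4, -0.2, 0.2]
width: 0.0855
clock: 2.3
position: [0.5444, -0.1533, 0.2304]
ee_rot: [-0.001, 0.117, 0.993, 0.001]
contact_force: [-0.1, 0.4, 0.6]
width: 0.0853
```

Over the lid and aligned. Descend, then close.

```bash

python3 -m creep '{"slide":[[0,0,-0.25],[0,0,-0.5],[0,0,-0.75],[0,0,-1]],"twist":[[0,0,0],[0,0,0],[0,0,0],[0,0,0]],"fingers":[1,1,1,1]}' 60
python3 -m creep '{"slide":[[0,0,-0.1],[0,0,-0.2],[0,0,-0.28],[0,0,-0.35],[0,0,-0.35],[0,0,-0.35]],"twist":[[0,0,0],[0,0,0],[0,0,0],[0,0,0],[0,0,0],[0,0,0]],"fingers":[0.4,0.2,0,-0.2,-0.2,-0.2]}' 60
```

```text
clock: 2.7
position: [0.5439, -0.1511, 0.0804]
ee_rot: [0.0, 0.115, 0.993, 0.0]
contact_force: [0.3, -0.1, 0.2]
width: 0.0856
clock: 3.3
position: [0.5449, -0.1526, 0.0291]
ee_rot: [0.0, 0.116, 0.993, 0.0]
contact_force: [0.1, 0.9, 0.6]
width: 0.0342
```

```bash

python3 -m creep '{"slide":[[0,0,0],[0,0,0],[0,0,0],[0,0,0],[0,0,0],[0,0,0]],"twist":[[0,0,0],[0,0,0],[0,0,0],[0,0,0],[0,0,0],[0,0,0]],"fingers":[-0.5,-1,-1,-1,-1,-1]}' 80
python3 -m creep '{"slide":[[0,0,0.05],[0,0,0.1],[0,0,0.3],[0,0,0.6],[0,0,0.8],[0,0,1],[0,0,1]],"twist":[[0,0,0],[0,0,0],[0,0,0],[0,0,0],[0,0,0],[0,0,0],[0,0,0]],"fingers":[-1,-1,-1,-1,-1,-1,-1]}' 80
python3 -m creep '{"slide":[[0,0,0.2],[0,0,0.4],[0,0,0.4],[0,0,0.4]],"twist":[[0,0,0],[0,0,0],[0,0,0],[0,0,0]],"fingers":[-1,-1,-1,-1]}' 80
python3 - <<'E'
from rig import optics
import numpy as np,cv2
for n in ("scene","top"):
    d=optics.get_image(n); cv2.imwrite(f"pics/{n}1.png",d["img"]); np.savez(f"pics/{n}1.npz",**{k:np.array(v) for k,v in d.items()})
a=cv2.imread("pics/scene1.png"); cv2.imwrite("pics/s1z.png",cv2.resize(a[160:340,180:400],None,fx=3,fy=3))
E
```

```text
clock: 3.9
position: [0.5455, -0.1531, 0.0298]
ee_rot: [0.001, 0.116, 0.993, -0.0]
contact_force: [0.2, 0.5, 5.6]
width: 0.0166
clock: 4.6
position: [0.5473, -0.1539, 0.1838]
ee_rot: [0.005, 0.116, 0.993, -0.001]
contact_force: [0.6, -0.9, -2.0]
width: 0.0169
clock: 5.0
position: [0.5443, -0.1527, 0.2382]
ee_rot: [-0.0, 0.116, 0.993, 0.0]
contact_force: [0.4, 0.3, -1.4]
width: 0.0168
```

View pics/s1z.png

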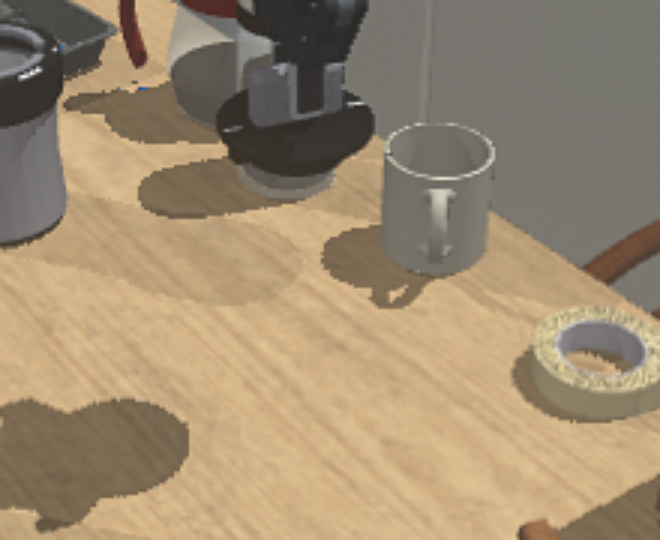

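View pics/top1.png

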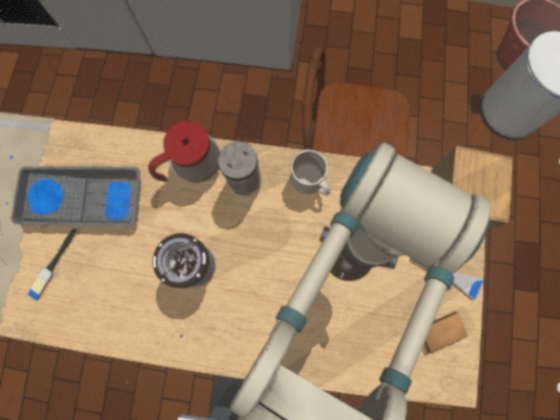

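The lid is lifted and held level. In the zoom its pointer lines are at (232,127) and (358,103). I'll measure the lid's centre and yaw in the hand.

```bash
python3 - <<'E'
from meas import *
d=load("pics/scene1.npz"); P=cloud(d)
for zz in (.229,.231):
  for r in whites(d,(250,188,306,215),110,zz): print(r)
b=(250,185,308,228); m=np.zeros(d["depth"].shape,bool); m[b[1]:b[3],b[0]:b[2]]=1
m&=(d["depth"]>0)&(P[...,0]<.62)&(P[...,0]>.48)
for lo in np.arange(.2,.25,.004): print(round(lo,3),(m&(P[...,2]>lo)&(P[...,2]<=lo+.004)).sum())
q=P[m&(P[...,2]>.222)&(P[...,2]<.236)]
print(np.median(q[:,2])); h=cv2.convexHull((q[:,:2]*1000).astype(np.float32))[:,0]
print(fitc(h),cv2.minEnclosingCircle(h))
x=q[:,:2]*1000
# plane fit of flange top
A=np.c_[q[:,:2],np.ones(len(q))]; f=np.linalg.lstsq(A,q[:,2],rcond=None)[0]; print(f,(A@f-q[:,2]).std())
E
```

```text
(array([259.13, 188.55]), np.int32(54), array([ 0.53859046, -0.10032677,  0.229     ]))
(array([300.53, 204.92]), np.int32(3819), array([ 0.56368666, -0.19169765,  0.229     ]))
(array([302.87, 188.98]), np.int32(234), array([ 0.60345413, -0.1491619 ,  0.229     ]))
(array([284.66, 197.43]), np.int32(59), array([ 0.55704923, -0.15439158,  0.229     ]))
(array([279.62, 198.42]), np.int32(87), array([ 0.54755446, -0.15193082,  0.229     ]))
(array([255.22, 202.98]), np.int32(56), array([ 0.50300168, -0.13956754,  0.229     ]))
(array([252.13, 209.74]), np.int32(960), array([ 0.48574069, -0.15539928,  0.229     ]))
(array([259.13, 188.55]), np.int32(54), array([ 0.53654789, -0.10331927,  0.231     ]))
(array([300.53, 204.92]), np.int32(3819), array([ 0.56153116, -0.19427897,  0.231     ]))
(array([302.87, 188.98]), np.int32(234), array([ 0.60111967, -0.15193464,  0.231     ]))
(array([284.66, 197.43]), np.int32(59), array([ 0.5549236 , -0.15714078,  0.231     ]))
(array([279.62, 198.42]), np.int32(87), array([ 0.54547156, -0.1546911 ,  0.231     ]))
(array([255.22, 202.98]), np.int32(56), array([ 0.50111927, -0.14238345,  0.231     ]))
(array([252.13, 209.74]), np.int32(960), array([ 0.48393596, -0.15814395,  0.231     ]))
0.2 0
0.204 6
0.208 32
0.212 56
0.216 13
0.22 5
0.224 86
0.228 660
0.232 110
0.236 44
0.24 52
0.244 51
0.248 66
0.23050052165164725
(array([ 542.50681037, -154.4176421 ]), np.float64(46.79674047303076)) ((542.1243896484375, -154.5813446044922), 47.746490478515625)
[0.01932582 0.02874903 0.22482686] 0.0018003788346277628
```

```bash

python3 -m creep '{"slide":[[-0.026,0.183,0],[-0.053,0.367,0],[-0.079,0.55,0],[-0.105,0.733,0]],"twist":[[0,0,-0.011],[0,0,-0.022],[0,0,-0.033],[0,0,-0.0446]],"fingers":[-1,-1,-1,-1]}' 80
python3 -m creep '{"slide":[[-0.026,0.183,0],[-0.053,0.367,0],[-0.079,0.55,0],[-0.105,0.733,0]],"twist":[[0,0,0],[0,0,0],[0,0,0],[0,0,0]],"fingers":[-1,-1,-1,-1]}' 80
python3 -m creep '{"slide":[[-0.026,0.183,0],[-0.053,0.367,0],[-0.079,0.55,-0.05],[-0.105,0.733,-0.1],[-0.105,0.733,-0.2],[-0.105,0.733,-0.2],[-0.105,0.733,-0.2],[-0.105,0.733,-0.2]],"twist":[[0,0,0],[0,0,0],[0,0,0],[0,0,0],[0,0,0],[0,0,0],[0,0,0],[0,0,0]],"fingers":[-1,-1,-1,-1,-1,-1,-1,-1]}' 80
python3 - <<'E'
from rig import optics,telemetry
import numpy as np,cv2
for n in ("scene","top"):
    d=optics.get_image(n); cv2.imwrite(f"pics/{n}2.png",d["img"]); np.savez(f"pics/{n}2.npz",**{k:np.array(v) for k,v in d.items()})
a=cv2.imread("pics/scene2.png"); b=cv2.imread("pics/top2.png"); cv2.imwrite("pics/s2z.png",np.hstack([cv2.resize(a[110:250,130:230],None,fx=4,fy=4),cv2.resize(b[200:340,130:230],None,fx=4,fy=4)]))
s=telemetry.get_state(); print(s["position"],s["ee_rot"],s["moment"],s["contact_force"])
E
```

```text
clock: 5.5
position: [0.5277, -0.0417, 0.2368]
ee_rot: [-0.002, 0.255, 0.967, 0.0]
contact_force: [0.9, -0.1, -0.7]
width: 0.0166
clock: 5.9
position: [0.5119, 0.0682, 0.2369]
ee_rot: [-0.002, 0.254, 0.967, -0.0]
contact_force: [1.0, 0.4, -0.5]
width: 0.0168
clock: 6.7
position: [0.4977, 0.1766, 0.2088]
ee_rot: [-0.0, 0.254, 0.967, -0.0]
contact_force: [-0.2, -0.6, -1.3]
width: 0.017
[0.49796683 0.17653069 0.2092796 ] [4.08824714e-04 2.54061900e-01 9.67187856e-01 1.86713183e-04] [ 2.57496680e-02 -1.67967574e-02 -7.78320444e-05] [-0.75496374  0.55510931 -0.57817489]
```

View pics/s2z.png

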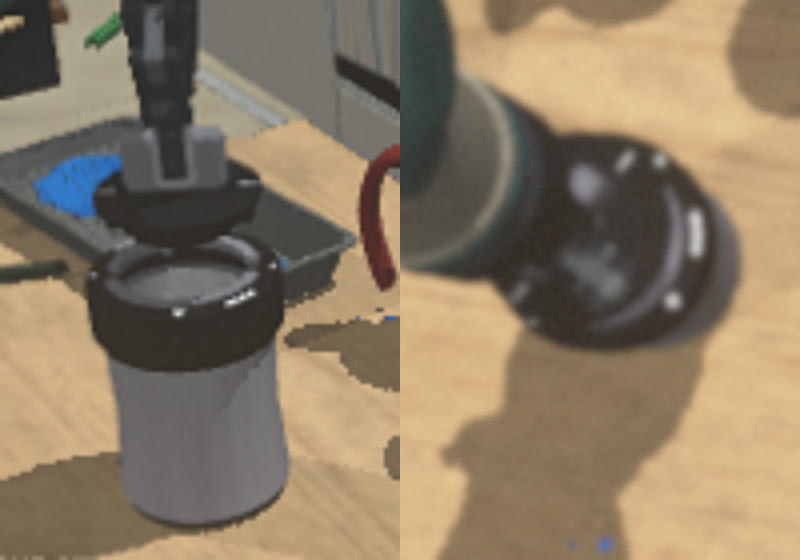

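The lid hovers above the mouth. The top view shows its pointer lines at crop (625,160) and (520,290), with the dots at (660,160) and (533,322). I'll compare both against the calibration.

```bash
python3 - <<'E'
from meas import *
d=load("pics/top2.npz")
A=[]
for nm,b,t,z in (("P1",(181,235,190,246),70,.2017),("P2",(155,267,164,278),70,.2017),("D1",(191,236,200,245),120,.1485),("D2",(159,276,167,284),100,.1485),("band",(198,248,210,268),120,.1485),("lockB",(194,269,202,279),120,.1485)):
    for r in whites(d,b,t,z): print(nm,r[0],r[1],r[2].round(4))
s=load("pics/scene2.npz")
# yaw/centre from scene pointers
for r in whites(s,(152,150,198,165),120,.2017): print(r[0],r[1],r[2].round(4))
P=cloud(s); m=np.zeros(P.shape[:2],bool); m[140:172,150:200]=1; m&=(s["depth"]>0)&(P[...,2]>.193)&(P[...,2]<.208)&(P[...,0]<.56)
q=P[m]; h=cv2.convexHull((q[:,:2]*1000).astype(np.float32))[:,0]; print(np.median(q[:,2]),fitc(h),cv2.minEnclosingCircle(h))
E
```

```text
P1 [185.87 239.81] 1004 [0.5331 0.1564 0.2017]
P1 [181.06 244.86] 93 [0.5221 0.1638 0.2017]
P2 [157.33 274.48] 1101 [0.4599 0.1986 0.2017]
D1 [198.37 236.76] 314 [0.5488 0.146  0.1485]
D1 [194.58 239.55] 274 [0.5419 0.1527 0.1485]
D2 [159.08 281.27] 228 [0.4478 0.2095 0.1485]
band [203.56 257.82] 1407 [0.5075 0.1277 0.1485]
band [198.32 262.69] 560 [0.4962 0.1366 0.1485]
lockB [197.7  274.68] 438 [0.4722 0.1336 0.1485]
[195.28 152.82] 601 [0.5446 0.1635 0.2017]
[196.64 149.85] 58 [0.5549 0.176  0.2017]
[190.74 155.12] 50 [0.5305 0.1587 0.2017]
0.20168704634098075 (array([496.58095038, 174.50616584]), np.float64(46.119646137660375)) ((497.0273132324219, 175.52163696289062), 47.745567321777344)
```

Measured in the same camera, the lid's centre is within 0.5 mm and 1° of the collar. Descending in steps.

```bash

python3 -m creep '{"slide":[[0,0,-0.04],[0,0,-0.08],[0,0,-0.12],[0,0,-0.15],[0,0,-0.17],[0,0,-0.19],[0,0,-0.2],[0,0,-0.21],[0,0,-0.21]],"twist":[[0,0,0],[0,0,0],[0,0,0],[0,0,0],[0,0,0],[0,0,0],[0,0,0],[0,0,0],[0,0,0]],"fingers":[-1,-1,-1,-1,-1,-1,-1,-1,-1]}' 80
python3 -m creep '{"slide":[[0,0,-0.02],[0,0,-0.035],[0,0,-0.035]],"twist":[[0,0,0],[0,0,0],[0,0,0]],"fingers":[-1,-1,-1]}' 80
```

```text
clock: 7.7
position: [0.4975, 0.1771, 0.1772]
ee_rot: [-0.0, 0.254, 0.967, -0.0]
contact_force: [0.2, -0.3, -0.9]
width: 0.0163
clock: 8.0
position: [0.4972, 0.177, 0.1717]
ee_rot: [-0.0, 0.254, 0.967, -0.0]
contact_force: [0.2, -0.3, -1.5]
width: 0.0167
```

No contact force with the feet 8 mm below the lip top, so the lugs are in the slots. Continuing down until it seats.

```bash

python3 -m creep '{"slide":[[0,0,-0.015],[0,0,-0.03],[0,0,-0.045],[0,0,-0.055],[0,0,-0.055]],"twist":[[0,0,0],[0,0,0],[0,0,0],[0,0,0],[0,0,0]],"fingers":[-1,-1,-1,-1,-1]}' 80
python3 -m creep '{"slide":[[0,0,-0.005],[0,0,-0.01],[0,0,-0.01]],"twist":[[0,0,0],[0,0,0],[0,0,0]],"fingers":[-1,-1,-1]}' 80
```

```text
clock: 8.5
position: [0.4974, 0.177, 0.1636]
ee_rot: [-0.0, 0.254, 0.967, -0.0]
contact_force: [-0.1, -1.0, -1.1]
width: 0.0169
clock: 8.8
position: [0.4976, 0.1771, 0.1633]
ee_rot: [0.0, 0.254, 0.967, 0.0]
contact_force: [-1.5, -0.4, 3.9]
width: 0.0165
```

```bash

python3 -m creep '{"slide":[[0,0,-0.005],[0,0,-0.005],[0,0,-0.005]],"twist":[[0,0,0],[0,0,0],[0,0,0]],"fingers":[-1,-1,-1]}' 80
cat > look.py <<'E'
import sys
from rig import optics,telemetry
from meas import *
k=sys.argv[1]; D={}
for n in ("scene","top"):
    d=optics.get_image(n); d={q:np.array(v) for q,v in d.items()}; np.savez(f"pics/{n}{k}.npz",**d); D[n]=d
cv2.imwrite(f"pics/z{k}.png",np.hstack([cv2.resize(D["scene"]["img"][110:250,130:230],None,fx=4,fy=4),cv2.resize(D["top"]["img"][200:340,130:230],None,fx=4,fy=4)]))
s=telemetry.get_state(); print(s["clock"],s["position"],s["ee_rot"].round(3),s["moment"].round(2),s["contact_force"].round(1),s["width"])
s=D["scene"]; P=cloud(s); m=np.zeros(P.shape[:2],bool); m[150:195,145:205]=1
m&=(s["depth"]>0)&(np.hypot(P[...,0]-.4966,P[...,1]-.1776)<.046)&(P[...,2]>.14)&(P[...,2]<.165)
q=P[m]; A=np.c_[q[:,:2]-[.4966,.1776],np.ones(len(q))]; print("flange",np.median(q[:,2]),np.linalg.lstsq(A,q[:,2],rcond=None)[0].round(4))
E
python3 look.py 3
```

```text
clock: 9.1
position: [0.4976, 0.1771, 0.1633]
ee_rot: [0.001, 0.254, 0.967, 0.0]
contact_force: [-2.9, 0.1, 9.2]
width: 0.0167
9.2 [0.49757458 0.17707896 0.16332395] [0.001 0.254 0.967 0.   ] [-0.19  0.49 -0.02] [-3.  -0.6  9.3] 0.016478363327131727
flange 0.15615355084082105 [0.0337 0.0575 0.1572]
```

View pics/z3.png

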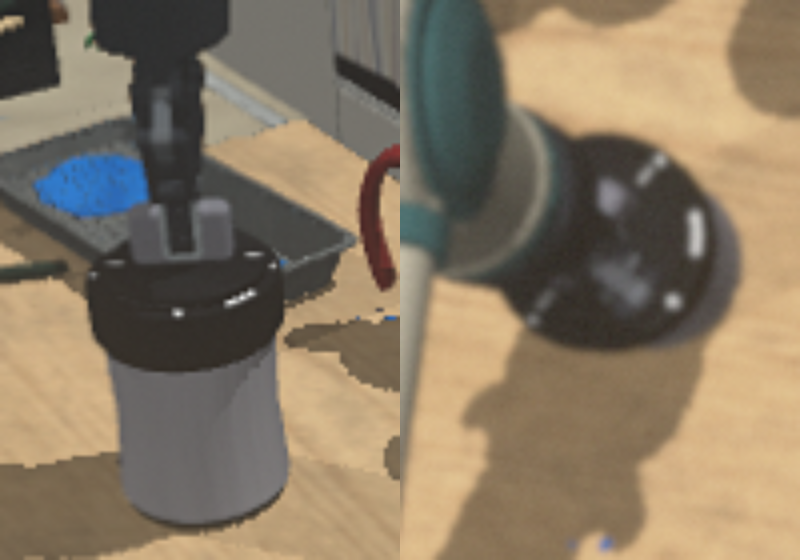

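Seated flush: the flange top measures 0.156 m, as it should, and the pointers meet the dots at (655,165) and (535,318). Now turning clockwise in stages with a light press.

```bash

python3 -m creep '{"slide":[[0,0,0.002],[0,0,0.002],[0,0,0.002],[0,0,0.002],[0,0,0.002],[0,0,0.002],[0,0,0.002],[0,0,0.002],[0,0,0.002],[0,0,0.002],[0,0,0.002],[0,0,0.002]],"twist":[[0,0,-0.01],[0,0,-0.02],[0,0,-0.03],[0,0,-0.04],[0,0,-0.05],[0,0,-0.06],[0,0,-0.07],[0,0,-0.08],[0,0,-0.09],[0,0,-0.1],[0,0,-0.1],[0,0,-0.1]],"fingers":[-1,-1,-1,-1,-1,-1,-1,-1,-1,-1,-1,-1]}' 100
python3 look.py 4
```

```text
clock: 10.4
position: [0.4977, 0.1768, 0.1634]
ee_rot: [0.001, 0.54, 0.842, 0.0]
contact_force: [-1.5, -1.3, 7.5]
width: 0.0167
10.5 [0.49773799 0.1767758  0.16336231] [0.001 0.54  0.842 0.   ] [-0.26  0.5  -0.11] [-0.6 -1.   7.7] 0.016650168197105884
flange 0.15593328516335653 [0.0373 0.0451 0.1565]
```

View pics/z4.png

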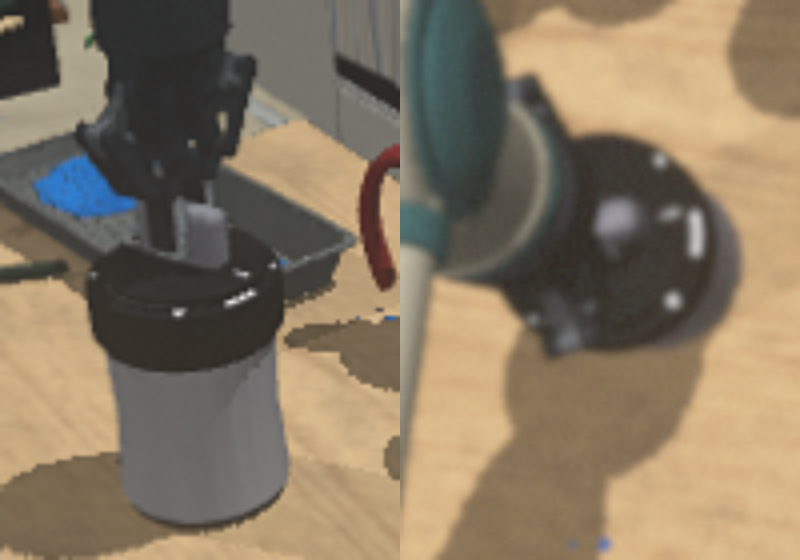

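The lid follows: the pointer is now at (672,213), just short of the band's middle at (695,233). I'll turn the rest of the way.

```bash

python3 -m creep '{"slide":[[0,0,0],[0,0,0],[0,0,0],[0,0,0],[0,0,0],[0,0,0],[0,0,0]],"twist":[[0,0,-0.009],[0,0,-0.018],[0,0,-0.026],[0,0,-0.031],[0,0,-0.035],[0,0,-0.035],[0,0,-0.035]],"fingers":[-1,-1,-1,-1,-1,-1,-1]}' 100
python3 look.py 5
python3 - <<'E'
from meas import *
for k,b in ((4,(193,248,202,258)),(5,(190,252,201,270))):
    d=load(f"pics/top{k}.npz")
    for r in whites(d,b,90,.156):
        p=r[2]; print(k,r[0],r[1],p.round(4),np.degrees(np.arctan2(p[1]-.1776,p[0]-.4966)).round(1))
E
```

```text
clock: 11.2
position: [0.4972, 0.1765, 0.1634]
ee_rot: [0.001, 0.629, 0.778, -0.0]
contact_force: [-3.2, -2.0, 8.5]
width: 0.0165
11.3 [0.49725819 0.17647341 0.16335883] [ 0.001  0.629  0.778 -0.   ] [-0.31  0.56  0.2 ] [-3.2 -1.7  8.4] 0.016673831987324653
flange 0.15594003845703314 [0.0245 0.0374 0.1563]
4 [197.29 252.88] 587 [0.515  0.1405 0.156 ] -63.6
5 [197.91 257.13] 509 [0.5067 0.1377 0.156 ] -75.7
```

View pics/z5.png

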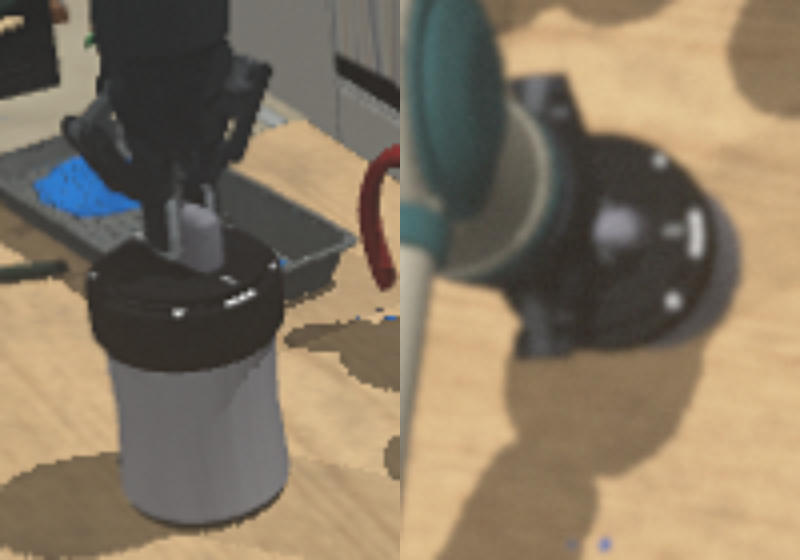

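The pointer at (670,230) stands at the band's middle, (695,233). Pointer yaw reads -75.7° and tool yaw -78°, so the ring is at about 0.74 to 0.78. I'll hold to check for drift and check the bystanders.

```bash

python3 -m creep '{"slide":[[0,0,0],[0,0,0],[0,0,0],[0,0,0],[0,0,0],[0,0,0],[0,0,0],[0,0,0]],"twist":[[0,0,0],[0,0,0],[0,0,0],[0,0,0],[0,0,0],[0,0,0],[0,0,0],[0,0,0]],"fingers":[-1,-1,-1,-1,-1,-1,-1,-1]}' 100
python3 look.py 6
python3 - <<'E'
from meas import *
d=load("pics/top6.npz")
for r in whites(d,(190,252,201,270),90,.156):
    p=r[2]; print(r[0],p.round(4),np.degrees(np.arctan2(p[1]-.1776,p[0]-.4966)).round(1))
a=load("pics/scene0.npz")["img"]; b=load("pics/scene6.npz")["img"]; t=load("pics/top0.npz")["img"]
D=cv2.absdiff(a,b).max(2); T=cv2.absdiff(t,d["img"]).max(2)
for n,(x0,y0,x1,y1) in {"jar":(255,150,298,228),"mug":(303,200,348,252),"tape":(355,260,405,302)}.items(): print(n,"scene changed px",(D[y0:y1,x0:x1]>50).mean().round(3))
for n,(x0,y0,x1,y1) in {"jar":(217,142,262,196),"mug":(290,150,332,198),"tape":(362,170,405,212)}.items(): print(n,"top",(T[y0:y1,x0:x1]>50).mean().round(3))
E
```

```text
clock: 12.1
position: [0.4973, 0.1765, 0.1634]
ee_rot: [0.001, 0.629, 0.778, -0.0]
contact_force: [-1.7, -1.8, 9.1]
width: 0.0162
12.2 [0.49726304 0.17650461 0.16336721] [ 0.001  0.629  0.778 -0.   ] [-0.3   0.56  0.16] [-2.4 -2.   9.3] 0.016310562727949226
flange 0.1558716179291707 [0.0279 0.0373 0.1562]
[197.9  257.14] [0.5067 0.1377 0.156 ] -75.8
jar scene changed px 0.0
mug scene changed px 0.0
tape scene changed px 0.0
jar top 0.0
mug top 0.0
tape top 0.0
```

The lid is steady and the bystanders haven't moved. Handing in.

```bash
python3 -c "
from rig import order; print(order.sign_off())"
```

```text
the job is handed in; nothing more can be done
None
```

I fitted the lid, turned it clockwise about 48° to the pulse position, and handed the job in at 12.2 s with the gripper still holding it there at 100 N. No verdict was reported.

- **Seating:** the lugs dropped through the slots with no contact force. The flange top measured about 0.156 m, the height of a flush lid. I saw this before turning and again at the end.
- **Pulse position:** the pointer stands at the middle of the band, and nothing drifted over a hold of nearly 1 s. One check disagreed slightly. The camera put the pointer at -75.8° and the tool's own angle at -78°, so the switch ring is at roughly 0.74 to 0.78 rad, inside the 0.58 to 1.0 range either way. I could only infer the ring angle, not read it.
- **Other readings:** a plane fit over the flange area in the depth image gave a slope of about 0.05 rad. It may be affected by stray points from the fingers, and the tool itself reads vertical. The lid was pressed down with about 9 N.
- **Bystanders:** the jar, mug and tape show no image change from the start in either camera.

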